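# Cover the finished rings, then hold the blasting cabinet's lid open

### The job

Before the gritty blasting cabinet is opened, put the loose cover on the white tub of finished rings so that it sits fully seated and level, and let go of it. Then take the cabinet's lid by its bar handle, raise it to 45 degrees and keep holding it there by the handle so that a workmate can reach in: it has no stay and must not be let drop, and you finish while still holding it. Leave the tub standing about where it is and the other things on the bench alone.

Things in the scene. Friction and masses are not known exactly. Their poses are not given: they have to be found in the camera images.
- tub_cover: Loose white plastic cover, flat on the bench. Flange 90 (x) x 130 (y) x 4 mm; below it a plug 58 x 92 x 6 mm; on top, central, an upright grip bar 16 mm thick (x), 46 long (y). Origin: centre of the plug's underside, z up; above it the flange spans 6 to 10 mm, a step on it ends at 11, the bar's foot at 13.5, the bar's top at 40. Same either way round. 0.09 kg.
- ring_tub: Loose open white plastic tub, three rings lying in it. 85 (x) x 124 (y) mm over the rim, 59 mm tall; mouth 64 (x) x 98 (y) mm clear, so the cover's plug has 3 mm to spare on each side. Origin: centre of the underside, z up. Cover seated: its origin is 53 mm above the tub's, long sides parallel. About 0.3 kg.
- ring_a: One of the three finished rings in the tub, 26 x 22 x 6 mm, lying flat. Origin: centre of its underside.
- ring_b: As ring_a, the second ring in the tub.
- ring_c: As ring_a, the third ring in the tub.
- blast_cabinet: Small grey benchtop blasting cabinet, fixed to the bench: 200 (x) x 260 (y) mm, 127 mm tall without its lid, 152 with the lid shut (182 over the handle); two round arm ports in front. Fixed stacks of moulds stand round it, the tallest (160 mm) beside its left front. Origin: centre of its underside; its front faces its own -x, z up.
- cabinet_lid (a joint): Opening angle of the cabinet's lid, rad: 0 shut (level), grows as the front edge rises, 0.785 = 45 degrees, stop at 1.3. The lid (22 mm thick steel frame with a window, about 0.55 kg) is hinged along its back edge and falls shut by its own weight from every angle; about 3 N at the handle lifts it.
- lid_hinge (a point): Middle of the lid's hinge line, which runs along the cabinet's y: 106 mm behind (+x) the cabinet's origin and 130 mm up. Fixed to the cabinet.
- lid_grip (a point): Middle of the bar handle (lid_bar) on the lid's front edge; it turns with the lid: round steel bar 12 mm thick, 94 mm long, along the point's y (parallel to the hinge). Shut, it is 232 mm before the hinge line and 44 mm above it, 26 mm ahead of the lid's edge, 22 mm above its top: free to pinch from above, a finger before and one behind. It may turn between the fingers.
- glue_bottle: Bystander: small white glue bottle with a pointed cap, 29 mm across, 79 mm tall, upright. Origin: centre of its underside.
- loupe: Bystander: black eye loupe, 34 mm across, 30 mm tall. Origin: centre of its underside.
- powder_bottle: Bystander: white powder bottle, 57 x 69 x 159 mm, upright. Origin: centre of its underside.

How it is judged:
By the outcome, as a careful person would: the job done as asked, in the order asked, and still so for the second after the job is handed in, while the arm keeps its last pose, push and grip.
It also fails if it takes over 61 s, if anything falls off the work surface, if the arm or the gripper's body presses on something with over 40 N, if the wrist force passes 120 N, or if a joint passes its speed limit or range.

### The arm

A 6-joint arm with a two-finger parallel gripper is mounted at the origin on a cart in front of the work surface, level with it; the furniture and walls round the work are solid. World frame = base frame: x ahead of the robot, y to its left, z up, the work surface at z = 0. Lengths are in m, angles in rad, forces in N, time in s.
With the tool pointing down it reaches from about 0.3 to 0.775 m from the base axis. Payload 14.6 kg.
Tool frame: the origin (TCP) lies at the very end of the fingers, on their centre line; the grasp point (between the pads) lies 19 mm behind it; z points along the fingers, y is the direction in which the jaws open and shut (so a half turn about z gives the same grasp; the last joint's range is limited). The gripper opens to 94 mm and grips with 3 to 60 N. Pads are 16 mm wide; open, the fingers measure 119 mm over their backs; the gripper's body (75 mm by 177 mm) begins 78 mm behind the grasp point.
Start: joints at [-1.356, 0.3, 1.521, -0, 1.321, -0.067], TCP at [0.153, -0.528, 0.205] pointing down, gripper open.
Joint ranges: [-3.03, 3.03], [-0.79, 2.21], [0.23, 2.52], [-1.04, 4.18], [0, 3.07], [-2.55, 2.55]. Speed limits (rad/s): [2.22, 2.22, 2.57, 3.14, 3.14, 3.14].

### API

Orientations are given as [roll, pitch, yaw] about the fixed x, y, z axes, in that order (R = Rz(yaw) Ry(pitch) Rx(roll)).
In Python, from station import get_obs, vision, hand_in gives the robot as it stands.
- The arm moves only by the tool play_rows, never from a script. Its argument "moves" is a list of rows, each an object with "claw": the opening, from 0 (shut) to 1 (fully open); "linear": the shift along the tool's x, y, z in mm, a list of three; "turn": the turn, a rotation vector about the tool's x, y, z in rad, a list of three. In form: [{"claw": claw, "linear": [tx, ty, tz], "turn": [ax, ay, az]}, ...]. A call has 1 to 8 rows; each row is the pose to reach, as a shift and turn from the pose measured when the call began, along the tool's axes at that moment; what a row does not reach only later rows make up. A row lasts 1/8 s, in which the tool goes at most 62.5 mm and 10.7 degrees, less where a joint would pass 70% of its speed; a pose out of reach is approached as far as the arm can. A call with a gripper value outside its range is refused whole. The fingers move at their own pace and stop on an object; "force" is the grip in N (left out, the last holds). Time passes only in rows, so rows that repeat a pose let the fingers close. It gives the time, the measured TCP pose, the force and the opening at its end, in the units of the state.
- get_obs(): the state, without advancing time (a new reading comes with each control period).
- vision.camera(name): name is "side" or "top"; returns the picture (384x512x3 uint8, blue, green, red); there is no depth.
- vision.camera_info(name): a dict with "camera_matrix" (3x3 intrinsics, pixels), "rvec" (rotation vector, rad) and "tvec" (3), from world to camera coordinates, as OpenCV has them. Camera axes: x right, y down, z forward; pixel columns grow to the right and rows downward; lengths in m; the calibration is good to about 2 mm. A picture is of the moment at which its call begins. camera_info takes no time and is no camera call.
- hand_in(): hands the job in, once; it reports no verdict.
The state is a dict: "time_s": time; "qpos": joint angles; "joint_vel": joint speeds; "tau": joint torques, N m; "ee_pos": TCP position; "eef_rot": TCP orientation; "force": force on the tool from outside, world axes, zero at the start; "moment": the same for the moment, N m; "grip_width": finger opening in m.
Only numpy, scipy, OpenCV 4.12 (cv2) and the standard library are available. Lean on these libraries where they do the work, as an engineer would, in place of code of your own. Each camera call takes 0.05 s, during which the arm holds its last target.

## Working session

There is one attempt and no reset: what is moved stays moved. The work goes in short steps, Python scripts to look and compute and a tool call to move; the robot and the scene stay as the last step left them, time stands still between calls to the robot, and variables do not carry over. Pictures are saved under pics/ and viewed, and the job is handed in when it is done.

Besides the shell and the picture viewer there is one more tool, called after "Emit:" by a JSON object that holds its "api" and its "payload". play_rows: Moves the arm, as the interface text tells. Its arguments: {"type":"object","properties":{"moves":{"type":"array","items":{"type":"object","properties":{"claw":{"type":"number"},"linear":{"type":"array","items":{"type":"number"}},"turn":{"type":"array","items":{"type":"number"}}}}},"force":{"type":"number"}},"required":["moves"]}

```bash
ls; mkdir -p pics
python3 - <<'E'
from station import get_obs, vision
import cv2
for n in ("side","top"):
    im=vision.camera(n); cv2.imwrite(f"pics/{n}0.png",im)
    ci=vision.camera_info(n); print(n,{k:__import__('numpy').round(v,4).tolist() for k,v in ci.items()})
print(get_obs())
E
```

```text
pics
side {'camera_matrix': [[429.1319, 0.0, 257.7617], [0.0, 429.1319, 191.5408], [0.0, 0.0, 1.0]], 'rvec': [0.3329, -2.5269, 1.6119], 'tvec': [0.5205, 0.1729, 1.2462]}
top {'camera_matrix': [[427.9242, 0.0, 259.8227], [0.0, 427.9242, 186.1787], [0.0, 0.0, 1.0]], 'rvec': [2.1604, -2.1184, 0.1688], 'tvec': [-0.0477, 0.5571, 1.6532]}
{'time_s': 0.1, 'qpos': array([-1.35556885e+00,  3.00356639e-01,  1.52147479e+00, -1.85607655e-05,
        1.32070054e+00, -6.66242436e-02]), 'joint_vel': array([-0.00171232, -0.00207272, -0.00131655,  0.00095614,  0.00118011,
        0.00305592]), 'tau': array([-1.15995008e-03, -5.32644868e+01, -3.53285229e+01,  7.09000672e-02,
        2.34696642e-02, -5.43078534e-05]), 'ee_pos': array([ 0.15290735, -0.52809147,  0.20499408]), 'eef_rot': array([-3.14065423e+00, -4.45953081e-05,  2.81856299e-01]), 'force': array([ 1.20175651,  0.35430864, -0.19142033]), 'moment': array([-0.02497464, -0.00371635, -0.01753452]), 'grip_width': 0.09408203646796781}
```

View pics/side0.png

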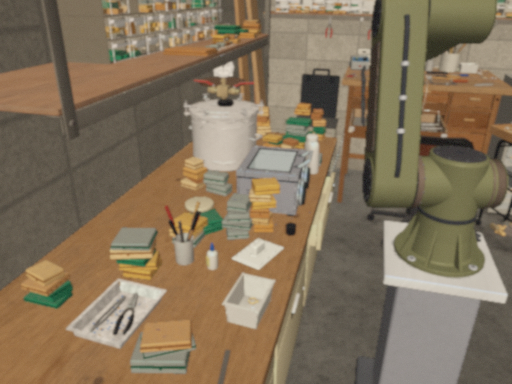

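View pics/top0.png

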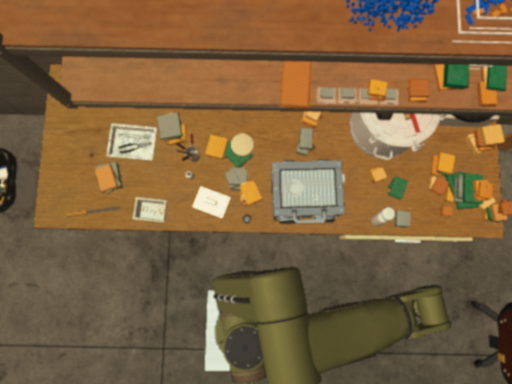

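The side view shows the tub at about (249,300), the cover at (258,253) and the cabinet at (272,180). The top view shows the tub at (150,210), the cover at (211,202), the cabinet at (308,190) and the loupe at (247,218). I'll zoom in next.

```bash
cat > h.py <<'E'
import numpy as np, cv2
from station import get_obs, vision
from scipy.spatial.transform import Rotation as R
def proj(n,P):
    c=vision.camera_info(n)
    return cv2.projectPoints(np.array(P,float).reshape(-1,1,3),np.array(c['rvec'],float),np.array(c['tvec'],float),np.array(c['camera_matrix'],float),None)[0].reshape(-1,2)
def ray(n,uv,z):
    c=vision.camera_info(n);Rm=cv2.Rodrigues(np.array(c['rvec'],float))[0];t=np.array(c['tvec'],float).ravel()
    o=-Rm.T@t; d=Rm.T@np.linalg.inv(c['camera_matrix'])@np.array([uv[0],uv[1],1.])
    return o+d*(z-o[2])/d[2]
def crop(im,name,x0,y0,x1,y1,s):
    c=cv2.resize(im[y0:y1,x0:x1],None,fx=s,fy=s,interpolation=cv2.INTER_CUBIC)
    cv2.imwrite('pics/'+name,c)
E
python3 - <<'E'
from h import *
t=cv2.imread('pics/top0.png');s=cv2.imread('pics/side0.png')
crop(t,'tc.png',125,150,265,240,5.7)
crop(t,'tcab.png',225,140,365,240,5.7)
crop(s,'sc.png',190,220,310,335,5)
crop(s,'scab.png',210,120,340,245,4.8)
for uv,z in(((150,210),.06),((211,202),.01),((308,190),.15),((247,218),.03)): print(ray('top',uv,z))
E
```

```text
[0.45306483 0.38870773 0.06      ]
[0.49499873 0.15832822 0.01      ]
[ 0.53024716 -0.21596714  0.15      ]
[0.43180277 0.01141124 0.03      ]
```

View pics/tc.png

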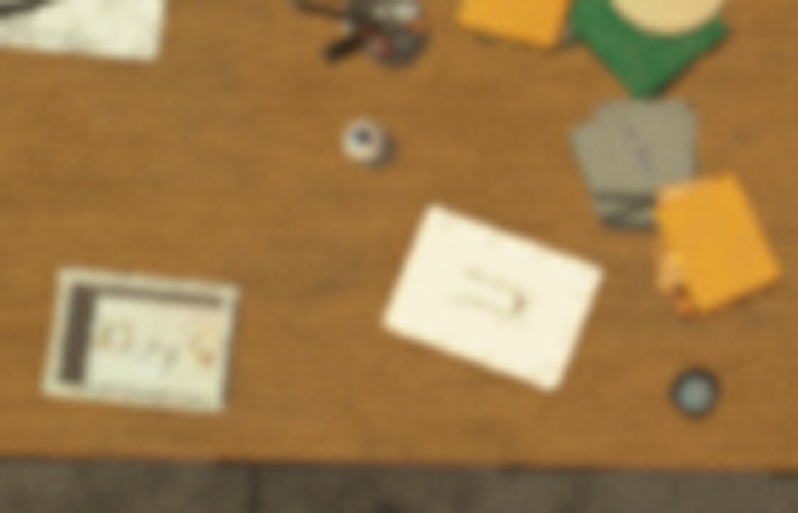

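View pics/tcab.png

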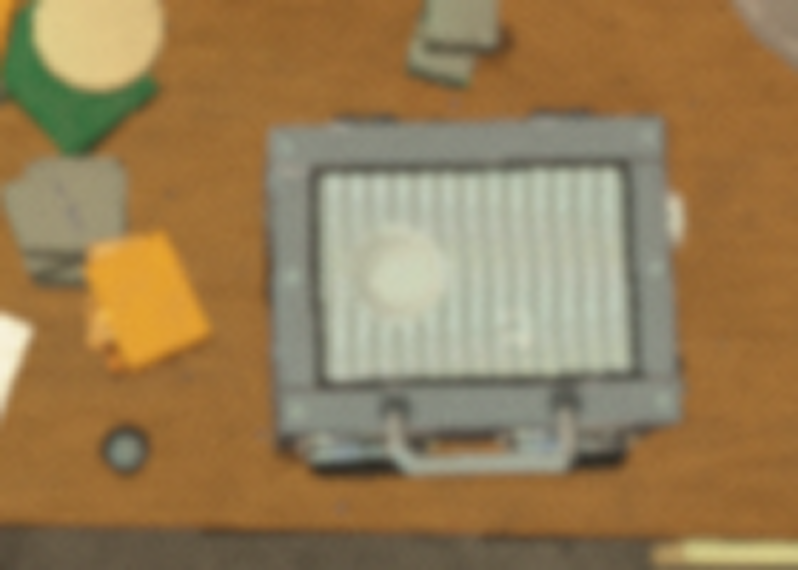

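View pics/sc.png

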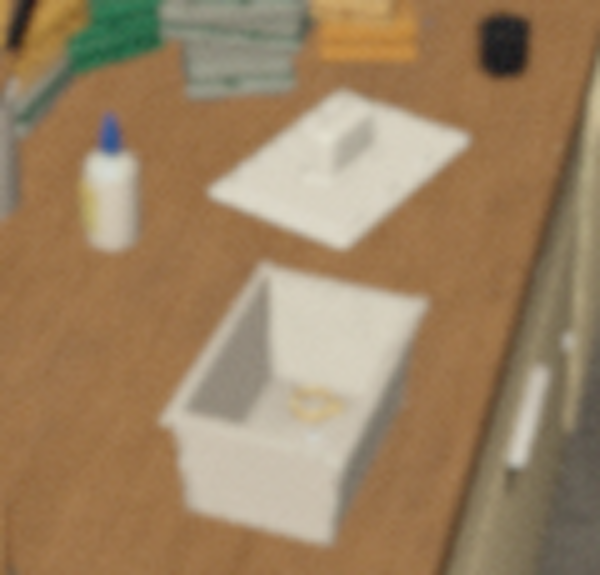

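View pics/scab.png

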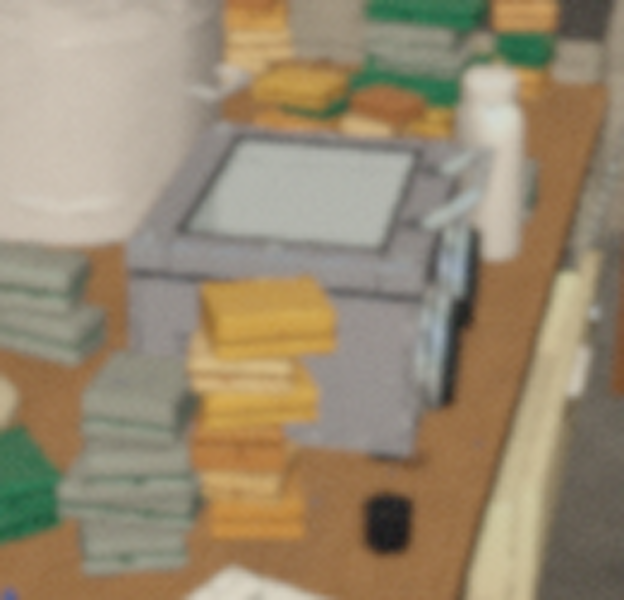

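```bash
cat > fit.py <<'E'
from h import *
from scipy.optimize import least_squares
def T(px,s,ox,oy): return (np.array(px,float)+.5)/s-.5+np.array([ox,oy])
def fit(obs,x0,fixz=None):
    def pr(p):
        c,s=np.cos(p[2]),np.sin(p[2]); r=[]
        for n,P,uv in obs:
            P=np.array(P,float)
            W=np.c_[p[0]+c*P[:,0]-s*P[:,1],p[1]+s*P[:,0]+c*P[:,1],P[:,2]]
            r.append(proj(n,W)-uv)
        return np.vstack(r)
    f=least_squares(lambda p:pr(p).ravel(),x0)
    return f.x,pr(f.x)
if __name__=="__main__":
    def rect(hx,hy,z): return [[hx,hy,z],[hx,-hy,z],[-hx,-hy,z],[-hx,hy,z]]
    cov_t=T([(433,205),(604,270),(555,390),(383,325)],5.7,125,150)
    tub_t=T([(60,268),(239,287),(223,411),(42,394)],5.7,125,150)
    # side order: (+x+y),(+x-y),(-x-y),(-x+y)
    cov_s=T([(208,190),(342,90),(470,138),(343,248)],5,190,220)
    tub_s=T([(165,422),(263,263),(428,300),(345,470)],5,190,220)
    C=rect(.045,.065,.010); B=rect(.0425,.062,.059)
    for nm,M,t,s,x0 in(("cover",C,cov_t,cov_s,[.49,.16,-.3]),("tub",B,tub_t,tub_s,[.45,.39,-.1])):
        for o in ([("top",M,t)],[("side",M,s)],[("top",M,t),("side",M,s)]):
            x,r=fit(o,x0); print(nm,x.round(4),r.round(1).tolist())
    H=[[-.126,.047,.174],[-.126,-.047,.174]]
    ht=T([(397,466),(575,463)],5.7,225,140)
    lt=T([(270,125),(662,117),(682,425),(278,440)],5.7,225,140)
    L=[[.106,.13,.152],[.106,-.13,.152],[-.1,-.13,.152],[-.1,.13,.152]]
    hs=T([(478,200),(490,153)],4.8,210,120)
    for o in ([("top",H,ht)],[("top",L,lt)],[("top",H,ht),("top",L,lt)],[("top",H,ht),("side",H,hs)],[("top",H,ht),("side",H,hs),("top",L,lt)]):
        x,r=fit(o,[.53,-.21,0]); c,s=np.cos(x[2]),np.sin(x[2]); print("cab",x.round(4),"grip",(x[:2]+[-.126*c,-.126*s]).round(4),r.round(1).tolist())
E
python3 fit.py
```

```text
cover [ 0.4961  0.1576 -0.3464] [[-0.1, 0.2], [-0.2, 0.2], [0.1, -0.1], [0.2, -0.2]]
cover [ 0.4951  0.1618 -0.3483] [[0.1, 0.1], [-0.1, 0.2], [0.1, 0.1], [-0.1, -0.4]]
cover [ 0.4958  0.1592 -0.3474] [[-0.5, 0.2], [-0.6, 0.2], [-0.3, 0.0], [-0.2, -0.2], [0.1, -0.4], [-0.1, -0.3], [0.0, -0.4], [-0.0, -0.9]]
tub [ 0.4563  0.3918 -0.0786] [[-0.0, 0.3], [0.0, 0.0], [-0.0, -0.1], [0.0, -0.2]]
tub [ 0.4542  0.3952 -0.0742] [[-0.7, 0.2], [-0.1, 0.2], [0.5, 0.0], [0.3, -0.5]]
tub [ 0.455   0.3936 -0.0752] [[-0.5, 0.6], [-0.5, 0.3], [-0.5, 0.2], [-0.4, 0.2], [-0.8, -0.3], [-0.2, -0.2], [0.3, -0.4], [0.1, -1.0]]
cab [ 0.5391 -0.216   0.0334] grip [ 0.4132 -0.2202] [[2.6, -0.1], [-2.6, 0.1]]
cab [ 0.535  -0.2143  0.0481] grip [ 0.4091 -0.2203] [[-0.3, 0.1], [0.2, -0.4], [-0.0, 0.4], [0.1, -0.2]]
cab [ 0.5364 -0.2143  0.0474] grip [ 0.4105 -0.2202] [[2.6, 0.8], [-2.6, 0.6], [-0.3, -0.3], [0.2, -0.7], [-0.0, 0.1], [0.1, -0.6]]
cab [ 0.5383 -0.2138  0.044 ] grip [ 0.4124 -0.2193] [[2.4, 0.3], [-2.9, 0.2], [-0.2, -0.9], [0.0, -0.5]]
cab [ 0.5368 -0.2139  0.0463] grip [ 0.4109 -0.2198] [[2.5, 0.7], [-2.7, 0.6], [0.3, -0.9], [0.4, -0.5], [-0.4, -0.4], [0.2, -0.8], [-0.2, -0.0], [-0.0, -0.8]]
```

Both cameras agree. Cover at (0.4955, 0.160) with yaw −0.347, tub at (0.455, 0.393) with yaw −0.076, and lid bar at (0.411, −0.220, 0.174) with cabinet yaw 0.046. Next I'll work out the move towards the cover.

```bash
cat >> h.py <<'E'
def down(yaw): return R.from_euler('xyz',[np.pi,0,yaw])
def goto(*targets):
    o=get_obs(); R0=R.from_euler('xyz',o['eef_rot']); p0=np.array(o['ee_pos'])
    print('t',round(o['time_s'],2),'pos',p0.round(4),'rot',np.round(o['eef_rot'],3),'F',np.round(o['force'],1),'w',round(o['grip_width'],4))
    for (x,y,z,yaw) in targets:
        print((x,y,z,yaw),'linear',(R0.inv().apply(np.array([x,y,z])-p0)*1000).round(1).tolist(),'turn',(R0.inv()*down(yaw)).as_rotvec().round(3).tolist())
E
python3 -c "
from h import *
goto((.34,-.2,.28,.75),(.4955,.1597,.2,1.224),(.4955,.1597,.08,1.224))"
```

```text
t 0.1 pos [ 0.1529 -0.5281  0.205 ] rot [-3.141 -0.     0.282] F [ 1.2  0.4 -0.2] w 0.0941
(0.34, -0.2, 0.28, 0.75) linear [271.0, -263.2, -74.7] turn [-0.001, -0.0, -0.468]
(0.4955, 0.1597, 0.2, 1.224) linear [520.4, -565.4, 5.5] turn [-0.001, -0.0, -0.942]
(0.4955, 0.1597, 0.08, 1.224) linear [520.4, -565.2, 125.5] turn [-0.001, -0.0, -0.942]
```

Emit:
{"api": "play_rows", "payload": {"moves": [{"claw":1,"linear":[45,-44,-75],"turn":[0,0,-0.1]},{"claw":1,"linear":[90,-88,-75],"turn":[0,0,-0.2]},{"claw":1,"linear":[135,-132,-75],"turn":[0,0,-0.3]},{"claw":1,"linear":[180,-176,-75],"turn":[0,0,-0.4]},{"claw":1,"linear":[225,-220,-75],"turn":[0,0,-0.45]},{"claw":1,"linear":[271,-263,-75],"turn":[0,0,-0.5]},{"claw":1,"linear":[310,-310,-65],"turn":[0,0,-0.6]},{"claw":1,"linear":[350,-355,-50],"turn":[0,0,-0.7]}], "force": 15}}

```text
time_s: 1.1
ee_pos: [0.3798, -0.1112, 0.2607]
eef_rot: [3.141, -0.001, 0.985]
force: [-0.1, -0.7, 0.3]
grip_width: 0.094
```

```bash
python3 -c "
from h import *
goto((.4955,.1597,.2,1.224),(.4955,.1597,.08,1.224))"
```

```text
t 1.1 pos [ 0.3798 -0.1112  0.2607] rot [ 3.141e+00 -1.000e-03  9.850e-01] F [-0.1 -0.7  0.3] w 0.094
(0.4955, 0.1597, 0.2, 1.224) linear [289.7, -53.4, 61.0] turn [0.0, -0.001, -0.239]
(0.4955, 0.1597, 0.08, 1.224) linear [289.6, -53.4, 181.0] turn [0.0, -0.001, -0.239]
```

Emit:
{"api": "play_rows", "payload": {"moves": [{"claw":1,"linear":[55,-10,10],"turn":[0,0,-0.05]},{"claw":1,"linear":[110,-20,20],"turn":[0,0,-0.1]},{"claw":1,"linear":[165,-30,35],"turn":[0,0,-0.15]},{"claw":1,"linear":[220,-40,50],"turn":[0,0,-0.2]},{"claw":0.6,"linear":[270,-50,60],"turn":[0,0,-0.239]},{"claw":0.6,"linear":[289.5,-53.5,90],"turn":[0,0,-0.239]},{"claw":0.6,"linear":[289.5,-53.5,140],"turn":[0,0,-0.239]},{"claw":0.6,"linear":[289.5,-53.5,180],"turn":[0,0,-0.239]}]}}

```text
time_s: 2.1
ee_pos: [0.4947, 0.1598, 0.0788]
eef_rot: [-3.141, 0.0, 1.225]
force: [1.0, 0.8, 0.4]
grip_width: 0.0579
```

```bash
python3 -c "
from h import *
goto((.4955,.1597,.08,1.224),(.4955,.1597,.017,1.224))
im=vision.camera('top');crop(im,'t2.png',125,150,265,240,5.7)
im=vision.camera('side');crop(im,'s2.png',190,200,310,315,5)"
```

```text
t 2.1 pos [0.4947 0.1598 0.0788] rot [-3.141  0.     1.225] F [1.  0.8 0.4] w 0.0579
(0.4955, 0.1597, 0.08, 1.224) linear [0.1, 0.8, -1.2] turn [-0.001, 0.0, 0.001]
(0.4955, 0.1597, 0.017, 1.224) linear [0.1, 0.9, 61.8] turn [-0.001, 0.0, 0.001]
```

View pics/t2.png

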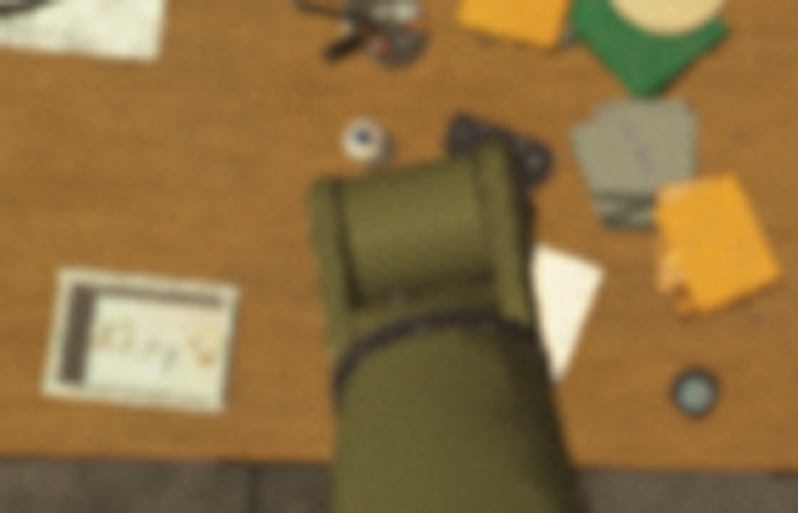

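View pics/s2.png

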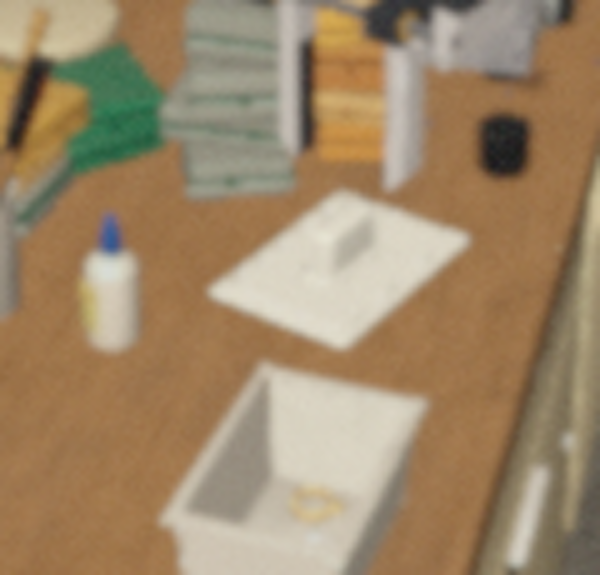

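```bash
python3 -c "
from h import *
from fit import T
for px in((572,128),(600,215),(655,185),(690,310),(600,100)):
  for z in (.09,.12): print(px,z,ray('top',T(px,5.7,125,150),z).round(3))
p=get_obs()['ee_pos'];print(proj('side',p), T((349,168),5,190,200))
for px in ((85,470),):pass
"
```

```text
(572, 128) 0.09 [0.603 0.099 0.09 ]
(572, 128) 0.12 [0.598 0.097 0.12 ]
(600, 215) 0.09 [0.544 0.079 0.09 ]
(600, 215) 0.12 [0.539 0.076 0.12 ]
(655, 185) 0.09 [0.565 0.042 0.09 ]
(655, 185) 0.12 [0.56 0.04 0.12]
(690, 310) 0.09 [0.48  0.016 0.09 ]
(690, 310) 0.12 [0.477 0.015 0.12 ]
(600, 100) 0.09 [0.623 0.081 0.09 ]
(600, 100) 0.12 [0.617 0.079 0.12 ]
[[259.27617409 231.40198477]] [259.4 233.2]
```

Emit:
{"api": "play_rows", "payload": {"moves": [{"claw":0.6,"linear":[5,1,20],"turn":[0,0,0]},{"claw":0.6,"linear":[5,1,40],"turn":[0,0,0]},{"claw":0.6,"linear":[5,1,55],"turn":[0,0,0]},{"claw":0.6,"linear":[5,1,61.5],"turn":[0,0,0]},{"claw":0.6,"linear":[5,1,61.5],"turn":[0,0,0]},{"claw":0,"linear":[5,1,61.5],"turn":[0,0,0]},{"claw":0,"linear":[5,1,61.5],"turn":[0,0,0]},{"claw":0,"linear":[5,1,61.5],"turn":[0,0,0]}], "force": 20}}

```text
time_s: 3.2
ee_pos: [0.4955, 0.1635, 0.0159]
eef_rot: [-3.136, 0.003, 1.224]
force: [0.6, -0.9, -0.7]
grip_width: 0.0298
```

Emit:
{"api": "play_rows", "payload": {"moves": [{"claw":0,"linear":[0,0,0],"turn":[0,0,0]},{"claw":0,"linear":[0,0,0],"turn":[0,0,0]}]}}

```text
time_s: 3.45
ee_pos: [0.4957, 0.1636, 0.0161]
eef_rot: [-3.137, 0.003, 1.224]
force: [0.7, -0.2, 2.3]
grip_width: 0.0159
```

```bash
python3 -c "
from h import *
goto((.4955,.1597,.15,1.224))"
```

```text
t 3.45 pos [0.4957 0.1636 0.0161] rot [-3.137e+00  3.000e-03  1.224e+00] F [ 0.7 -0.2  2.3] w 0.0159
(0.4955, 0.1597, 0.15, 1.224) linear [-4.0, 0.5, -133.9] turn [-0.005, 0.003, 0.0]
```

```bash
python3 -c "
from h import *
goto((.4957,.1636,.15,1.224),(.4553,.3973,.15,1.496),(.4553,.3973,.13,1.496))"
```

```text
t 3.45 pos [0.4957 0.1636 0.0161] rot [-3.137e+00  3.000e-03  1.224e+00] F [ 0.7 -0.2  2.3] w 0.0159
(0.4957, 0.1636, 0.15, 1.224) linear [-0.3, -0.6, -133.9] turn [-0.005, 0.003, 0.0]
(0.4553, 0.3973, 0.15, 1.496) linear [205.8, -118.0, -133.9] turn [-0.005, 0.002, -0.272]
(0.4553, 0.3973, 0.13, 1.496) linear [205.8, -117.9, -113.9] turn [-0.005, 0.002, -0.272]
```

Emit:
{"api": "play_rows", "payload": {"moves": [{"claw":0,"linear":[0,0,-30],"turn":[0,0,0]},{"claw":0,"linear":[0,0,-75],"turn":[0,0,0]},{"claw":0,"linear":[0,0,-125],"turn":[0,0,0]},{"claw":0,"linear":[40,-23,-134],"turn":[0,0,-0.05]},{"claw":0,"linear":[85,-48,-134],"turn":[0,0,-0.11]},{"claw":0,"linear":[130,-74,-134],"turn":[0,0,-0.17]},{"claw":0,"linear":[175,-100,-134],"turn":[0,0,-0.23]},{"claw":0,"linear":[206,-118,-128],"turn":[0,0,-0.272]}]}}

```text
time_s: 4.45
ee_pos: [0.4546, 0.3996, 0.1442]
eef_rot: [-3.136, 0.001, 1.499]
force: [0.7, -0.8, -1.1]
grip_width: 0.0161
```

Emit:
{"api": "play_rows", "payload": {"moves": [{"claw":0,"linear":[0,0,15],"turn":[0,0,0]},{"claw":0,"linear":[0,0,15],"turn":[0,0,0]}]}}

```text
time_s: 4.7
ee_pos: [0.454, 0.3986, 0.1275]
eef_rot: [-3.134, 0.003, 1.499]
force: [-0.6, -0.6, -0.6]
grip_width: 0.0158
```

```bash
python3 -c "
from h import *
goto((.4553,.3973,.13,1.496))
im=vision.camera('top');crop(im,'t3.png',95,150,235,240,5.7)
im=vision.camera('side');crop(im,'s3.png',190,220,310,335,5)"
```

```text
t 4.7 pos [0.454  0.3986 0.1275] rot [-3.134e+00  3.000e-03  1.499e+00] F [-0.6 -0.6 -0.6] w 0.0158
(0.4553, 0.3973, 0.13, 1.496) linear [-1.2, 1.4, -2.5] turn [-0.007, 0.003, 0.003]
```

View pics/t3.png

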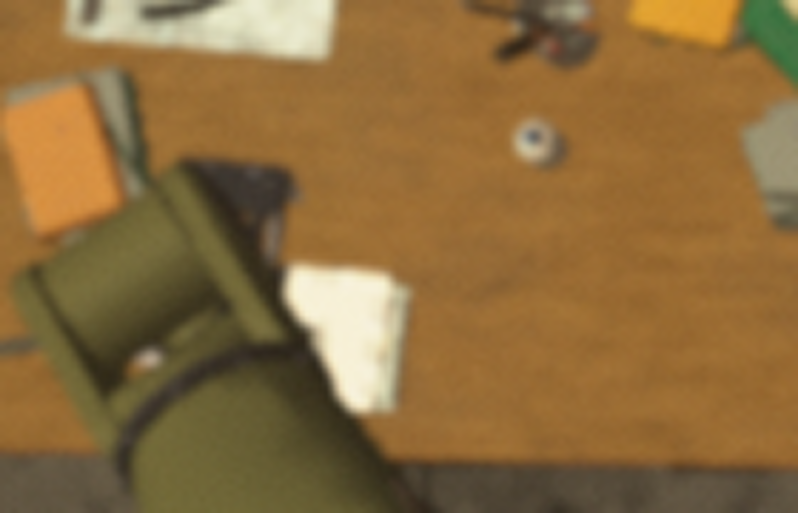

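View pics/s3.png

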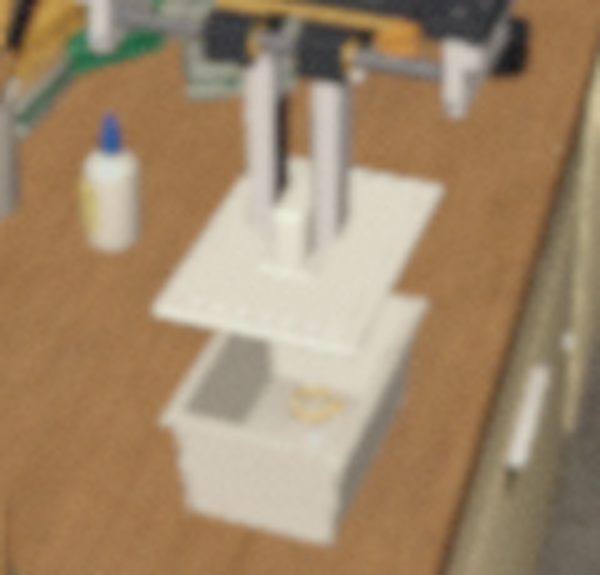

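```bash
python3 -c "
from fit import *
z=.1275-.0161+.010
a,b=.045,.065
s=T([(153,309),(443,187),(356,347)],5,190,220); S=[[a,b,z],[-a,-b,z],[-a,b,z]]
t=T([(393,270),(365,412)],5.7,95,150); Tt=[[a,-b,z],[-a,-b,z]]
for o in([('side',S,s)],[('side',S,s),('top',Tt,t)],[('top',Tt,t)]):
  x,r=fit(o,[.455,.394,-.07]);print(x.round(4),r.round(1).tolist())
"
```

```text
[ 0.4537  0.3933 -0.0657] [[0.1, -0.4], [-0.1, -0.6], [-0.0, 0.8]]
[ 0.4537  0.3943 -0.0688] [[-0.1, -0.2], [-0.1, -0.3], [-0.2, 1.2], [-0.4, 0.8], [1.5, -0.2]]
[ 0.4594  0.3958 -0.1412] [[-0.1, 0.7], [0.1, -0.6]]
```

Emit:
{"api": "play_rows", "payload": {"moves": [{"claw":0,"linear":[-1,1.4,15],"turn":[0,0,0.004]},{"claw":0,"linear":[-1,1.4,30],"turn":[0,0,0.004]},{"claw":0,"linear":[-1,1.4,40],"turn":[0,0,0.004]},{"claw":0,"linear":[-1,1.4,43],"turn":[0,0,0.004]},{"claw":0,"linear":[-1,1.4,43],"turn":[0,0,0.004]}]}}

```text
time_s: 5.42
ee_pos: [0.456, 0.3975, 0.0861]
eef_rot: [-3.136, 0.001, 1.494]
force: [0.4, -0.1, -1.4]
grip_width: 0.0155
```

```bash
python3 -c "
from h import *
goto((.4553,.3973,.07,1.496))
im=vision.camera('top');crop(im,'t4.png',115,170,195,230,9)
im=vision.camera('side');crop(im,'s4.png',205,255,295,335,7)"
```

```text
t 5.42 pos [0.456  0.3975 0.0861] rot [-3.136e+00  1.000e-03  1.494e+00] F [ 0.4 -0.1 -1.4] w 0.0155
(0.4553, 0.3973, 0.07, 1.496) linear [-0.3, -0.6, 16.1] turn [-0.006, 0.001, -0.002]
```

View pics/t4.png

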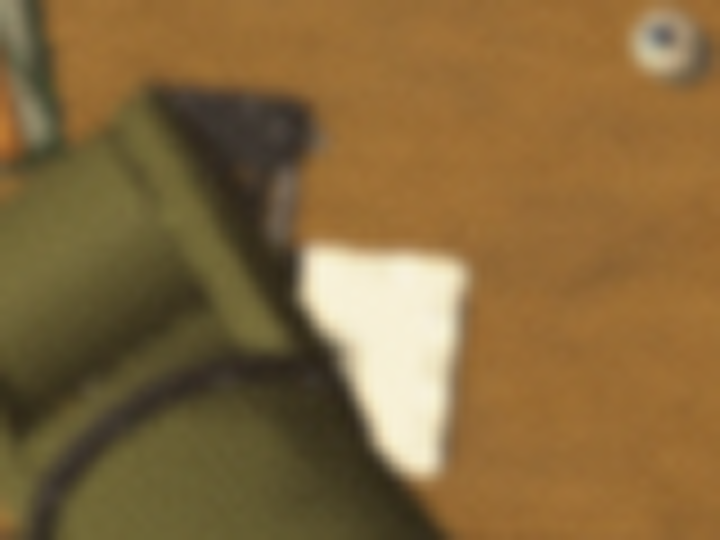

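View pics/s4.png

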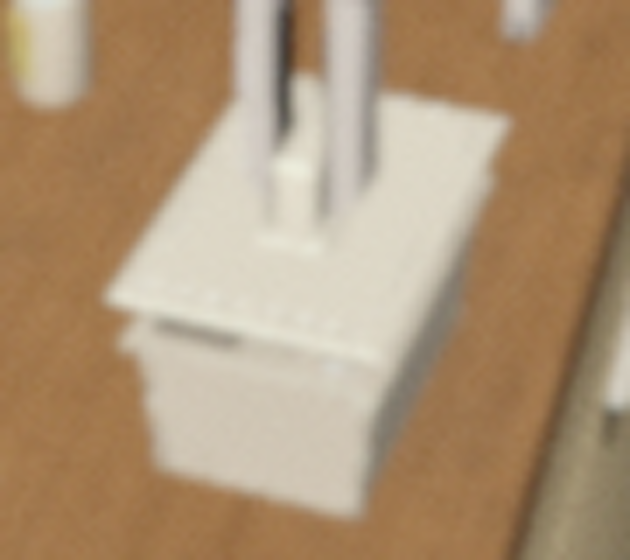

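```bash
python3 -c "
from fit import *
z=.080
a,b=.045,.065
s=T([(107,293),(510,120),(384,355)],7,205,255); S=[[a,b,z],[-a,-b,z],[-a,b,z]]
t=T([(470,258),(441,478)],9,115,170); Tt=[[a,-b,z],[-a,-b,z]]
for o in([('side',S,s)],[('side',S,s),('top',Tt,t)],[('top',Tt,t)]):
  x,r=fit(o,[.455,.394,-.07]);print(x.round(4),r.round(1).tolist())
# expected pixels for cover aligned on tub by each camera's own tub pose
for n,p in(('top',(.4563,.3918,-.0786)),('side',(.4542,.3952,-.0742))):
  c,q=np.cos(p[2]),np.sin(p[2])
  P=np.array([[a,b,z],[a,-b,z],[-a,-b,z],[-a,b,z]]);W=np.c_[p[0]+c*P[:,0]-q*P[:,1],p[1]+q*P[:,0]+c*P[:,1],P[:,2]]
  u=proj(n,W); off,sc=((115,170),9) if n=='top' else ((205,255),7)
  print(n,((u-off+.5)*sc-.5).round(0).tolist())
"
```

```text
[ 0.455   0.3931 -0.0819] [[0.1, -0.2], [-0.0, -0.4], [-0.1, 0.5]]
[ 0.4553  0.392  -0.0793] [[0.1, -0.5], [-0.2, -0.7], [-0.0, 0.1], [-0.6, 0.7], [-0.5, -0.5]]
[ 0.4558  0.39   -0.0786] [[-0.1, 0.6], [0.1, -0.6]]
top [[165.0, 233.0], [465.0, 262.0], [437.0, 471.0], [134.0, 441.0]]
side [[109.0, 297.0], [259.0, 68.0], [509.0, 120.0], [386.0, 363.0]]
```

Emit:
{"api": "play_rows", "payload": {"moves": [{"claw":0,"linear":[1.8,0,4],"turn":[0,0,0]},{"claw":0,"linear":[1.8,0,8],"turn":[0,0,0]},{"claw":0,"linear":[1.8,0,11],"turn":[0,0,0]},{"claw":0,"linear":[1.8,0,14],"turn":[0,0,0]},{"claw":0,"linear":[1.8,0,16],"turn":[0,0,0]},{"claw":0,"linear":[1.8,0,17],"turn":[0,0,0]},{"claw":0,"linear":[1.8,0,17],"turn":[0,0,0]}]}}

```text
time_s: 6.4
ee_pos: [0.4562, 0.3994, 0.0696]
eef_rot: [-3.137, 0.001, 1.494]
force: [0.8, -0.4, -1.1]
grip_width: 0.0158
```

```bash
python3 -c "
from h import *
goto((.4553,.3973,.07,1.496))
im=vision.camera('side');crop(im,'s5.png',205,255,295,335,7)"
```

```text
t 6.4 pos [0.4562 0.3994 0.0696] rot [-3.137e+00  1.000e-03  1.494e+00] F [ 0.8 -0.4 -1.1] w 0.0158
(0.4553, 0.3973, 0.07, 1.496) linear [-2.2, -0.7, -0.4] turn [-0.005, 0.001, -0.002]
```

View pics/s5.png

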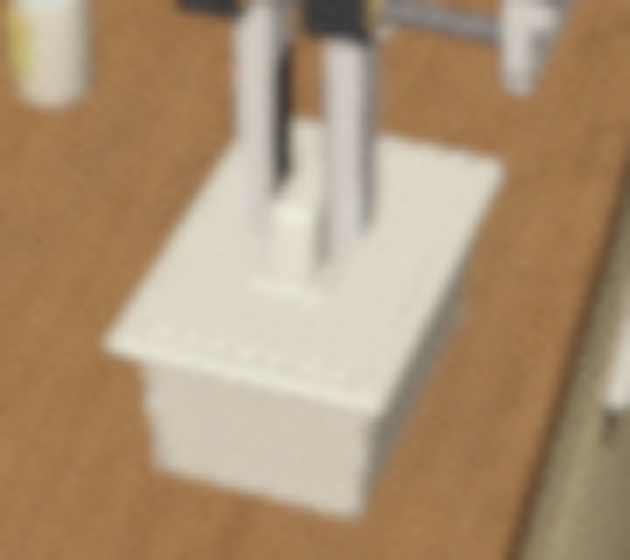

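Emit:
{"api": "play_rows", "payload": {"moves": [{"claw":0,"linear":[0,0,1],"turn":[0,0,0]},{"claw":0,"linear":[0,0,1.5],"turn":[0,0,0]},{"claw":0,"linear":[0,0,1.5],"turn":[0,0,0]}]}}

```text
time_s: 6.82
ee_pos: [0.4563, 0.3996, 0.0691]
eef_rot: [-3.137, 0.0, 1.494]
force: [-3.3, -1.8, 6.3]
grip_width: 0.016
```

Emit:
{"api": "play_rows", "payload": {"moves": [{"claw":0.4,"linear":[0,0,0],"turn":[0,0,0]},{"claw":0.4,"linear":[0,0,0],"turn":[0,0,0]},{"claw":0.4,"linear":[0,0,0],"turn":[0,0,0]},{"claw":0.4,"linear":[0,0,-10],"turn":[0,0,0]},{"claw":0.4,"linear":[0,0,-35],"turn":[0,0,0]},{"claw":0.4,"linear":[0,0,-80],"turn":[0,0,0]},{"claw":0.4,"linear":[0,0,-130],"turn":[0,0,0]},{"claw":0.4,"linear":[0,0,-180],"turn":[0,0,0]}]}}

```text
time_s: 7.82
ee_pos: [0.4569, 0.3995, 0.2515]
eef_rot: [-3.138, -0.0, 1.494]
force: [0.3, 0.6, 0.7]
grip_width: 0.0377
```

```bash
python3 -c "
from h import *
goto((.42,.1,.3,1.55),(.4109,-.2198,.27,1.617))
im=vision.camera('side');crop(im,'s6.png',205,255,295,335,7)
im=vision.camera('top');crop(im,'t6.png',115,170,195,230,9)"
```

```text
t 7.83 pos [0.4569 0.3995 0.2515] rot [-3.138 -0.     1.494] F [0.3 0.6 0.7] w 0.0377
(0.42, 0.1, 0.3, 1.55) linear [-301.4, -13.9, -48.4] turn [-0.004, -0.0, -0.056]
(0.4109, -0.2198, 0.27, 1.617) linear [-621.0, 1.7, -18.5] turn [-0.004, -0.0, -0.123]
```

View pics/s6.png

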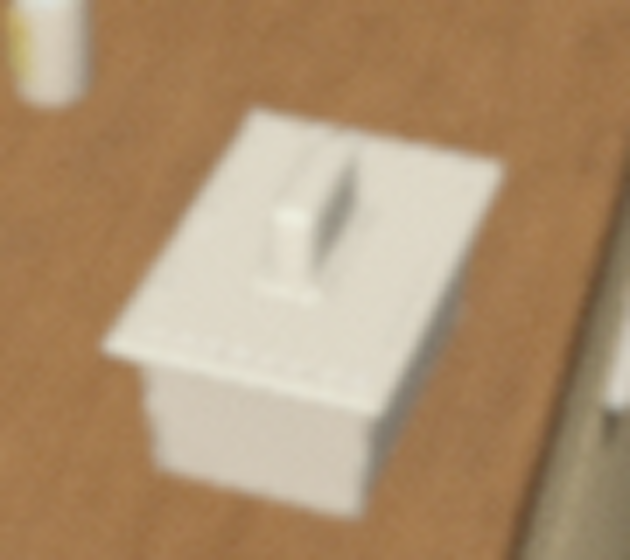

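View pics/t6.png

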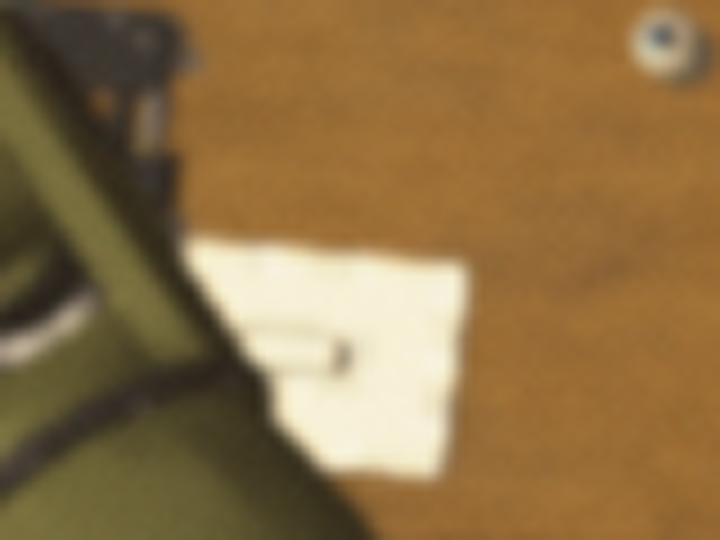

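```bash
python3 -c "
from fit import *
a,b=.045,.065
s=T([(103,347),(253,108),(503,162),(375,412)],7,205,255)
for z in(.055,.063,.069):
  S=[[a,b,z],[a,-b,z],[-a,-b,z],[-a,b,z]]
  x,r=fit([('side',S,s)],[.455,.394,-.07]);print(z,x.round(4),r.round(1).tolist())
"
```

```text
0.055 [ 0.4588  0.3874 -0.0783] [[0.2, -0.6], [0.1, 0.7], [-0.5, 0.6], [0.1, -0.4]]
0.063 [ 0.4561  0.397  -0.0772] [[-0.1, -0.5], [-0.0, 0.4], [-0.2, 0.4], [0.3, -0.2]]
0.069 [ 0.4541  0.4042 -0.0764] [[-0.4, -0.4], [-0.1, 0.2], [0.1, 0.2], [0.4, -0.0]]
```

Emit:
{"api": "play_rows", "payload": {"moves": [{"claw":0.4,"linear":[-55,-3,-15],"turn":[0,0,0]},{"claw":0.4,"linear":[-110,-6,-30],"turn":[0,0,-0.02]},{"claw":0.4,"linear":[-165,-9,-45],"turn":[0,0,-0.03]},{"claw":0.4,"linear":[-220,-11,-48],"turn":[0,0,-0.04]},{"claw":0.4,"linear":[-275,-14,-48],"turn":[0,0,-0.05]},{"claw":0.4,"linear":[-330,-14,-48],"turn":[0,0,-0.06]},{"claw":0.4,"linear":[-385,-12,-45],"turn":[0,0,-0.08]},{"claw":0.4,"linear":[-440,-8,-40],"turn":[0,0,-0.09]}]}}

```text
time_s: 8.93
ee_pos: [0.4158, -0.0394, 0.2934]
eef_rot: [3.137, -0.006, 1.584]
force: [1.2, 1.4, 0.1]
grip_width: 0.0373
```

```bash
python3 -c "
from h import *
goto((.4109,-.2198,.25,1.617),(.4109,-.2198,.2,1.617))"
```

```text
t 8.93 pos [ 0.4158 -0.0394  0.2934] rot [ 3.137 -0.006  1.584] F [1.2 1.4 0.1] w 0.0373
(0.4109, -0.2198, 0.25, 1.617) linear [-180.5, -7.5, 42.4] turn [0.005, -0.006, -0.033]
(0.4109, -0.2198, 0.2, 1.617) linear [-180.8, -7.8, 92.4] turn [0.005, -0.006, -0.033]
```

Cover released. The side view fits a flange that is level at z≈63 mm, to within about 0.5 px, so it is seated. Next, the lid handle.

Emit:
{"api": "play_rows", "payload": {"moves": [{"claw":0.4,"linear":[-45,-2,5],"turn":[0,0,-0.01]},{"claw":0.4,"linear":[-95,-4,12],"turn":[0,0,-0.02]},{"claw":0.4,"linear":[-145,-6,22],"turn":[0,0,-0.03]},{"claw":0.4,"linear":[-180,-7.5,35],"turn":[0.005,-0.006,-0.033]},{"claw":0.4,"linear":[-180.5,-7.5,60],"turn":[0.005,-0.006,-0.033]},{"claw":0.4,"linear":[-180.5,-7.5,82],"turn":[0.005,-0.006,-0.033]},{"claw":0.4,"linear":[-180.5,-7.5,85],"turn":[0.005,-0.006,-0.033]},{"claw":0.4,"linear":[-180.5,-7.5,85],"turn":[0.005,-0.006,-0.033]}]}}

```text
time_s: 9.93
ee_pos: [0.4113, -0.2196, 0.2081]
eef_rot: [3.141, 0.001, 1.618]
force: [0.2, -0.1, 0.5]
grip_width: 0.0373
```

```bash
python3 -c "
from h import *
goto((.4109,-.2198,.158,1.617))
print(proj('side',get_obs()['ee_pos']))
im=vision.camera('side');crop(im,'s7.png',240,110,340,195,7)
im=vision.camera('top');crop(im,'t7.png',255,150,365,240,7)"
```

```text
t 9.93 pos [ 0.4113 -0.2196  0.2081] rot [3.141e+00 1.000e-03 1.618e+00] F [ 0.2 -0.1  0.5] w 0.0373
(0.4109, -0.2198, 0.158, 1.617) linear [-0.2, -0.4, 50.1] turn [0.0, 0.001, 0.001]
[[311.35602777 146.00582009]]
```

View pics/s7.png

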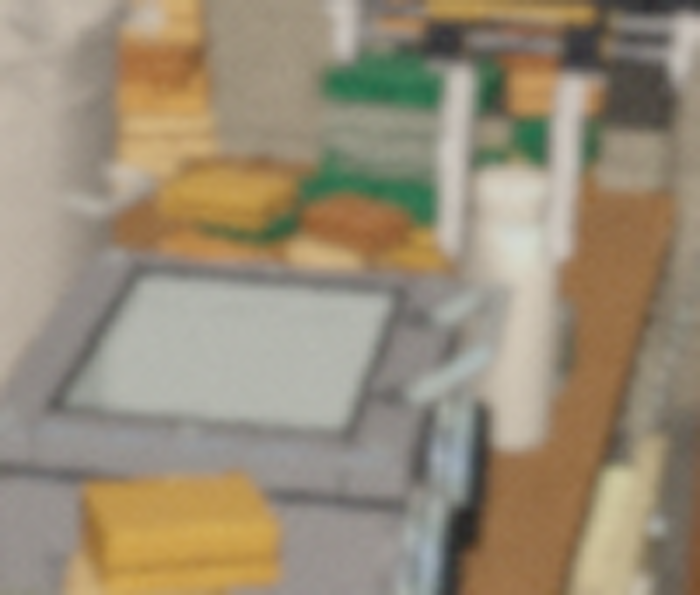

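View pics/t7.png

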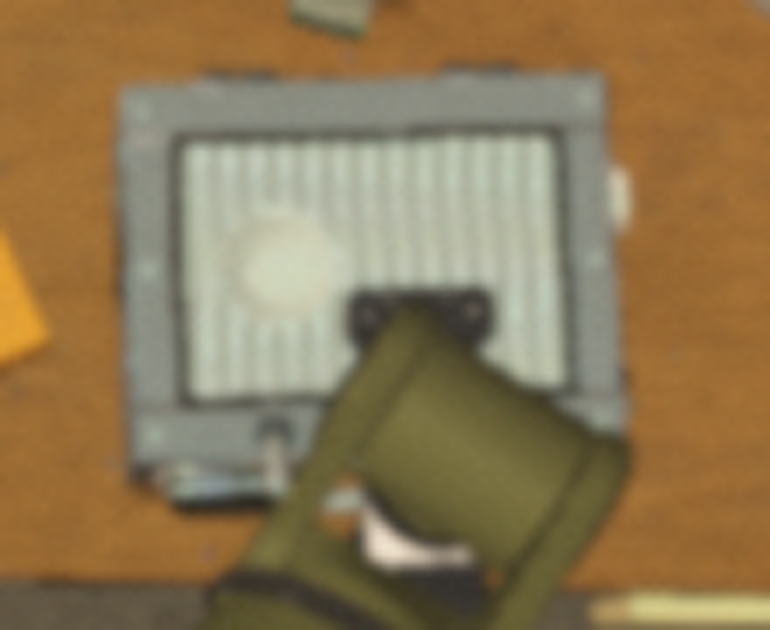

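Emit:
{"api": "play_rows", "payload": {"moves": [{"claw":0.4,"linear":[0,0,15],"turn":[0,0,0]},{"claw":0.4,"linear":[0,0,30],"turn":[0,0,0]},{"claw":0.4,"linear":[0,0,43],"turn":[0,0,0]},{"claw":0.4,"linear":[0,0,50],"turn":[0,0,0]},{"claw":0.4,"linear":[0,0,50],"turn":[0,0,0]}]}}

```text
time_s: 10.65
ee_pos: [0.4114, -0.2196, 0.1579]
eef_rot: [3.141, 0.001, 1.618]
force: [-0.1, -0.4, -0.2]
grip_width: 0.0375
```

```bash
python3 -c "
from h import *
goto((.4109,-.2198,.158,1.617))
im=vision.camera('side');crop(im,'s8.png',240,110,340,195,7)"
```

```text
t 10.65 pos [ 0.4114 -0.2196  0.1579] rot [3.141e+00 1.000e-03 1.618e+00] F [-0.1 -0.4 -0.2] w 0.0375
(0.4109, -0.2198, 0.158, 1.617) linear [-0.2, -0.5, -0.1] turn [0.0, 0.001, 0.001]
```

View pics/s8.png

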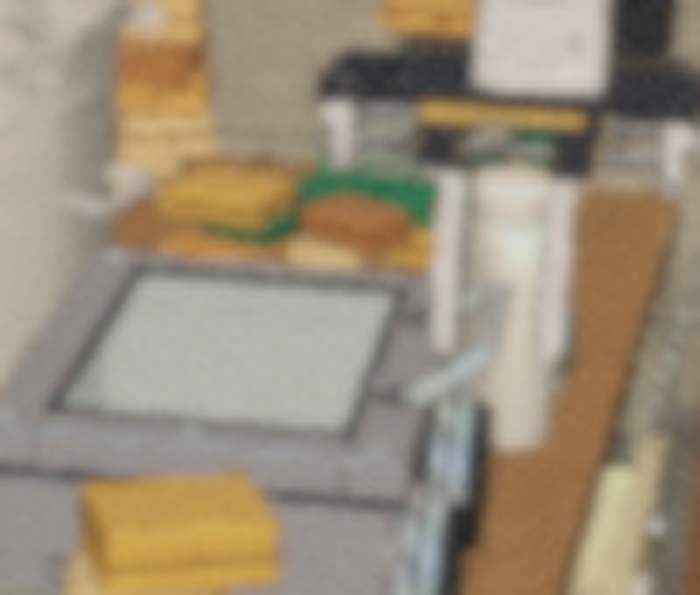

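Emit:
{"api": "play_rows", "payload": {"moves": [{"claw":0,"linear":[0,0,0],"turn":[0,0,0]},{"claw":0,"linear":[0,0,0],"turn":[0,0,0]},{"claw":0,"linear":[0,0,0],"turn":[0,0,0]},{"claw":0,"linear":[0,0,0],"turn":[0,0,0]}], "force": 30}}

```text
time_s: 11.2
ee_pos: [0.4145, -0.2197, 0.1592]
eef_rot: [3.133, 0.003, 1.618]
force: [23.0, 2.1, -7.5]
grip_width: 0.0112
```

```bash
cat > lift.py <<'E'
from h import *
import sys
# pose at grip: bar held; angles in deg; bar centre start
yaw=.0463; c,s=np.cos(yaw),np.sin(yaw)
o=get_obs();R0=R.from_euler('xyz',o['eef_rot']);p=np.array(o['ee_pos'])
print(o['time_s'],p.round(4),np.round(o['eef_rot'],3),np.round(o['force'],1),o['grip_width'])
a0=float(sys.argv[1])
def q(a): a=np.radians(a); return np.array([-.232*np.cos(a)+.044*np.sin(a), .232*np.sin(a)+.044*np.cos(a)])
for a in map(float,sys.argv[2:]):
    d=q(a)-q(a0); print(a,(R0.inv().apply([d[0]*c,d[0]*s,d[1]])*1000).round(1).tolist())
E
python3 lift.py 0 1 2 4 7 10 14 18 22 26 30 34 38 42 45
```

```text
11.2 [ 0.4145 -0.2197  0.1592] [3.133e+00 3.000e-03 1.618e+00] [23.   2.1 -7.5] 0.01117847528369389
1.0 [-0.0, 0.8, -4.0]
2.0 [-0.0, 1.7, -8.1]
4.0 [-0.0, 3.8, -16.0]
7.0 [-0.1, 7.3, -27.9]
10.0 [-0.1, 11.5, -39.5]
14.0 [-0.2, 18.0, -54.7]
18.0 [-0.2, 25.5, -69.3]
22.0 [-0.2, 34.1, -83.4]
26.0 [-0.3, 43.6, -96.9]
30.0 [-0.3, 54.0, -109.6]
34.0 [-0.4, 65.3, -121.7]
38.0 [-0.4, 77.4, -132.9]
42.0 [-0.4, 90.3, -143.2]
45.0 [-0.5, 100.3, -150.3]
```

Emit:
{"api": "play_rows", "payload": {"moves": [{"claw":0,"linear":[0,1,0],"turn":[0,0,0]},{"claw":0,"linear":[0,1,0],"turn":[0,0,0]},{"claw":0,"linear":[0,1,0],"turn":[0,0,0]}]}}

```text
time_s: 11.58
ee_pos: [0.4146, -0.2197, 0.1589]
eef_rot: [3.135, 0.002, 1.618]
force: [-5.2, 0.0, -1.7]
grip_width: 0.011
```

Emit:
{"api": "play_rows", "payload": {"moves": [{"claw":0,"linear":[0,0.8,-4],"turn":[0,0,0]},{"claw":0,"linear":[0,1.7,-8],"turn":[0,0,0]},{"claw":0,"linear":[0,2.7,-12],"turn":[0,0,0]},{"claw":0,"linear":[0,3.8,-16],"turn":[0,0,0]},{"claw":0,"linear":[0,5.5,-22],"turn":[0,0,0]},{"claw":0,"linear":[0,7.3,-28],"turn":[0,0,0]},{"claw":0,"linear":[0,9.2,-33.5],"turn":[0,0,0]},{"claw":0,"linear":[0,11.5,-39.5],"turn":[0,0,0]}]}}

```text
time_s: 12.58
ee_pos: [0.4256, -0.2191, 0.1988]
eef_rot: [3.136, 0.002, 1.618]
force: [-4.7, -3.3, -1.6]
grip_width: 0.0109
```

```bash
python3 -c "
from h import *
im=vision.camera('side');crop(im,'s9.png',220,90,340,195,6)"
python3 lift.py 9.5 12 15 18 21 24 27 30
```

```text
12.625 [ 0.4259 -0.2191  0.1996] [3.136e+00 2.000e-03 1.618e+00] [-6.8 -0.8  0.6] 0.011141298199300468
12.0 [-0.0, 3.8, -9.6]
15.0 [-0.1, 9.0, -20.8]
18.0 [-0.1, 14.7, -31.8]
21.0 [-0.1, 21.0, -42.4]
24.0 [-0.1, 27.8, -52.7]
27.0 [-0.2, 35.2, -62.6]
30.0 [-0.2, 43.1, -72.2]
```

View pics/s9.png

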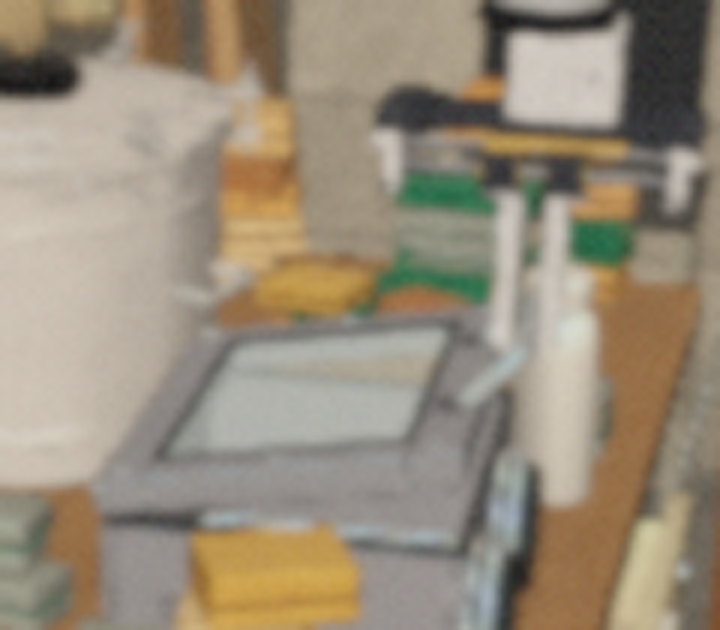

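The lid is up by about 10° with the bar between the fingers and low forces, so I'll continue.

```bash
python3 lift.py 10.2 12 14.5 17 19.5 22 25 28 31
```

```text
12.625 [ 0.4259 -0.2191  0.1996] [3.136e+00 2.000e-03 1.618e+00] [-6.8 -0.8  0.6] 0.011141298199300468
12.0 [-0.0, 2.8, -6.9]
14.5 [-0.0, 7.0, -16.3]
17.0 [-0.1, 11.7, -25.5]
19.5 [-0.1, 16.7, -34.4]
22.0 [-0.1, 22.2, -43.2]
25.0 [-0.1, 29.2, -53.4]
28.0 [-0.2, 36.7, -63.2]
31.0 [-0.2, 44.8, -72.6]
```

Emit:
{"api": "play_rows", "payload": {"moves": [{"claw":0,"linear":[0,2.8,-7],"turn":[0,0,0]},{"claw":0,"linear":[0,7,-16.3],"turn":[0,0,0]},{"claw":0,"linear":[0,11.7,-25.5],"turn":[0,0,0]},{"claw":0,"linear":[0,16.7,-34.4],"turn":[0,0,0]},{"claw":0,"linear":[0,22.2,-43.2],"turn":[0,0,0]},{"claw":0,"linear":[0,29.2,-53.4],"turn":[0,0,0]},{"claw":0,"linear":[0,36.7,-63.2],"turn":[0,0,0]},{"claw":0,"linear":[0,44.8,-72.6],"turn":[0,0,0]}]}}

```text
time_s: 13.62
ee_pos: [0.4698, -0.217, 0.2741]
eef_rot: [3.137, 0.003, 1.617]
force: [-12.5, -2.0, 6.5]
grip_width: 0.011
```

```bash
python3 -c "
from h import *
im=vision.camera('side');crop(im,'s10.png',220,80,340,185,6)"
python3 lift.py 31 33 35 37 39 41 43 45
```

```text
13.675 [ 0.4708 -0.217   0.2753] [3.135 0.004 1.618] [-13.4   1.7  11.1] 0.010946680606956402
33.0 [-0.0, 5.6, -6.0]
35.0 [-0.0, 11.5, -11.8]
37.0 [-0.1, 17.5, -17.4]
39.0 [-0.1, 23.7, -22.8]
41.0 [-0.1, 30.2, -28.0]
43.0 [-0.1, 36.8, -33.0]
45.0 [-0.2, 43.5, -37.7]
```

View pics/s10.png

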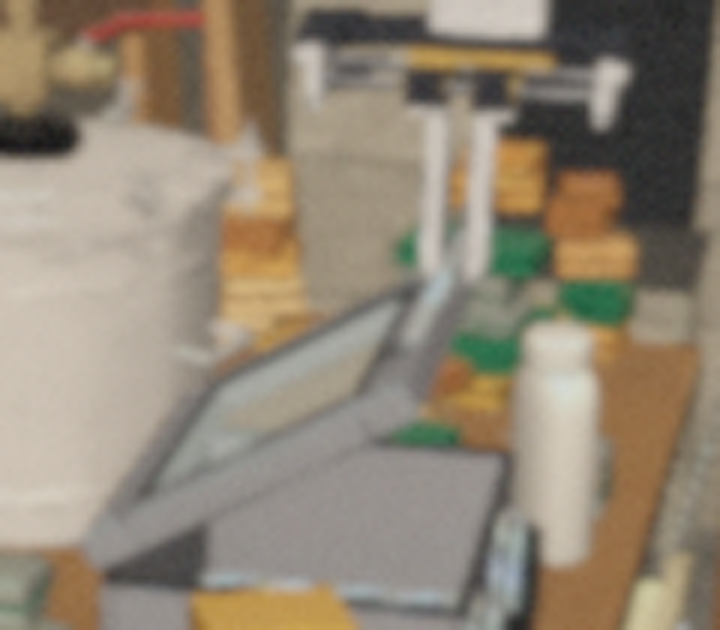

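Emit:
{"api": "play_rows", "payload": {"moves": [{"claw":0,"linear":[0,2,-3.5],"turn":[0,0,0]},{"claw":0,"linear":[0,5,-6.7],"turn":[0,0,0]},{"claw":0,"linear":[0,8,-9.5],"turn":[0,0,0]},{"claw":0,"linear":[0,11,-12.3],"turn":[0,0,0]},{"claw":0,"linear":[0,14,-15.2],"turn":[0,0,0]},{"claw":0,"linear":[0,17,-18],"turn":[0,0,0]},{"claw":0,"linear":[0,20,-20.7],"turn":[0,0,0]},{"claw":0,"linear":[0,23,-23.4],"turn":[0,0,0]}]}}

```text
time_s: 14.68
ee_pos: [0.4939, -0.2158, 0.2988]
eef_rot: [3.135, 0.003, 1.618]
force: [4.7, -2.7, -10.0]
grip_width: 0.0108
```

```bash
python3 -c "
from h import *
im=vision.camera('side');cv2.imwrite('pics/s11raw.png',im);crop(im,'s11.png',220,80,340,185,6)
im=vision.camera('top');crop(im,'t11.png',255,150,365,240,7)
o=get_obs();print(o['ee_pos'],o['force'],o['eef_rot'])"
```

```text
[ 0.49404478 -0.21577657  0.29885467] [ 5.20528026 -2.63975867 -8.68693489] [3.13486572 0.00357819 1.61770965]
```

View pics/s11.png

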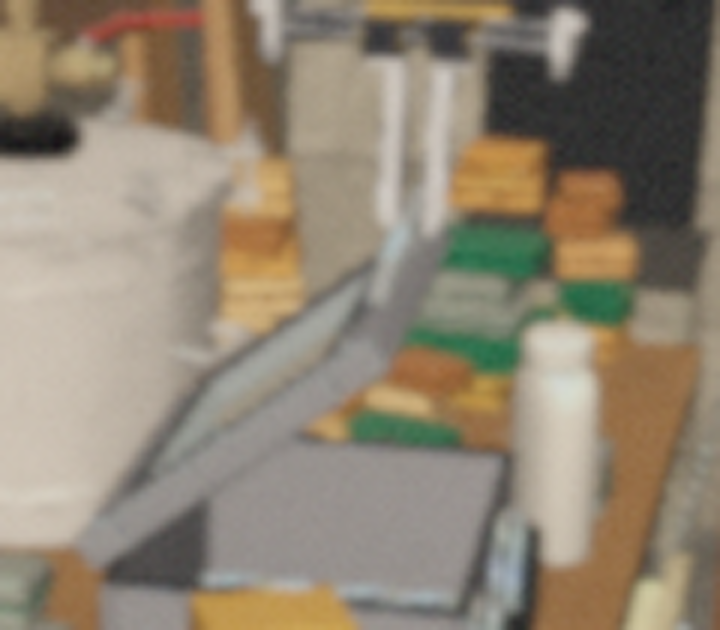

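View pics/t11.png

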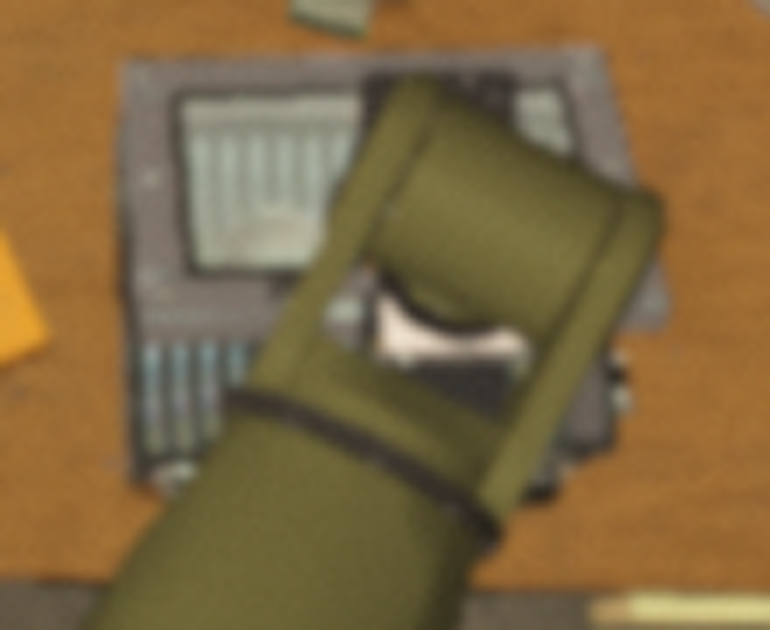

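```bash
cat > ov.py <<'E'
from h import *
import sys
def lidpts(P,th,pose=(.5368,-.2139,.0463)):
    P=np.array(P,float);a=np.radians(th)
    u=P[:,0]*np.cos(a)+P[:,2]*np.sin(a); w=-P[:,0]*np.sin(a)+P[:,2]*np.cos(a)
    x=u+.106;y=P[:,1];z=w+.130;c,s=np.cos(pose[2]),np.sin(pose[2])
    return np.c_[pose[0]+c*x-s*y,pose[1]+s*x+c*y,z]
raw,out,th,x0,y0,x1,y1,sc=sys.argv[1],sys.argv[2],float(sys.argv[3]),*map(int,sys.argv[4:9])
im=cv2.imread(raw);im=cv2.resize(im[y0:y1,x0:x1],None,fx=sc,fy=sc,interpolation=cv2.INTER_CUBIC)
A=[[0,.13,.022],[-.206,.13,.022],[-.206,-.13,.022],[0,-.13,.022]]
B=[[0,.13,0],[-.206,.13,0]]
H=[[-.232,.047,.044],[-.232,-.047,.044]]
for t,col in((th,(0,0,255)),):
  for Q,cl in((A,True),(B,False),(H,False)):
    p=((proj('side',lidpts(Q,t))-[x0,y0]+.5)*sc-.5).round().astype(int)
    cv2.polylines(im,[p.reshape(-1,1,2)],cl,col,1)
cv2.imwrite(out,im)
E
python3 ov.py pics/s11raw.png pics/ov1.png 39.3 220 80 340 185 6
python3 ov.py pics/side0.png pics/ov0.png 0 220 100 340 205 6
```

```text
(no output)
```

View pics/ov1.png

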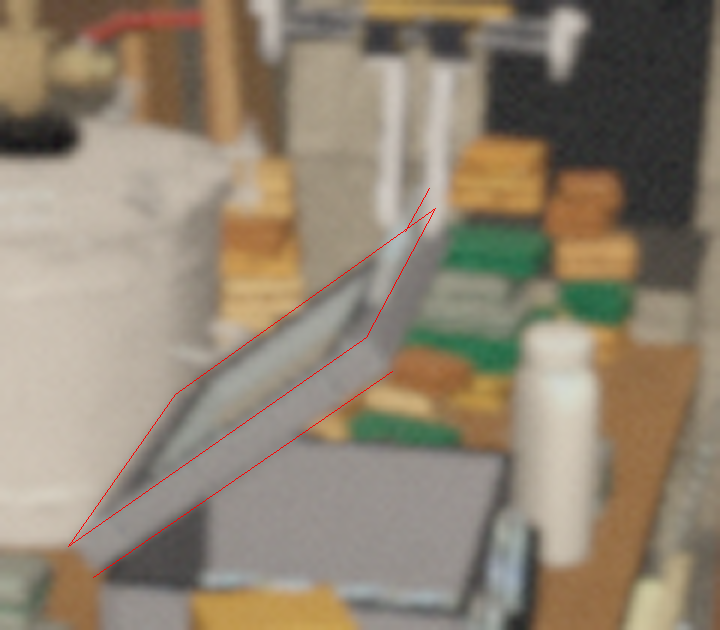

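View pics/ov0.png

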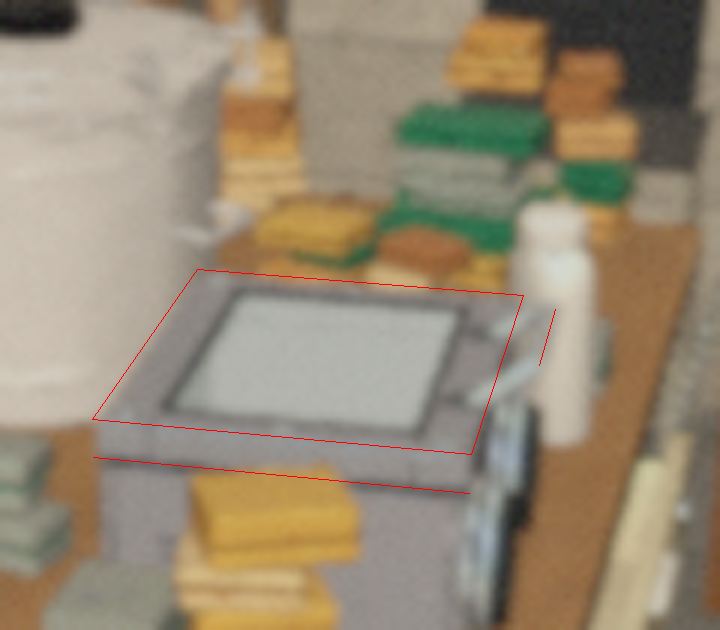

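```bash
python3 -c "
import numpy as np
from scipy.optimize import least_squares
p=np.array([[.4146,.1589],[.4259,.1996],[.4708,.2753],[.4940,.2989]]);p[:,0]/=1
f=least_squares(lambda v:np.hypot(*(p-v[:2]).T)-v[2],[.64,.115,.236],x_scale=.01)
c=f.x;print(c,f.fun*1e3)
a=np.degrees(np.arctan2(p[:,1]-c[1],c[0]-p[:,0]));print(a-a[0])
f=least_squares(lambda v:np.hypot(*(p-v).T)-.2361,[.64,.115]);c=f.x;print(c,f.fun*1e3)
a=np.degrees(np.arctan2(p[:,1]-c[1],c[0]-p[:,0]));print(a-a[0],a[0])
# centre from initial
for cx,cz in((.6466,.1149),(.6466,.1189),(.6428,.1149),(.6428,.1189)):
  v=p-[cx,cz];a=np.degrees(np.arctan2(v[:,1],-v[:,0]));print(cx,cz,a-a[0],np.hypot(*v.T),a[0])
"
```

```text
[0.65925695 0.11258993 0.24901795] [-0.01664838  0.03268821 -0.03885453  0.02281473]
[ 0.          9.73013887 30.08822516 37.70852531]
[0.64761096 0.11922583] [ 0.26443347 -0.27007068 -0.25839706  0.28767808]
[ 0.         10.26354721 31.77248049 39.80854882] 9.66293622198422
0.6466 0.1149 [ 0.         10.25685062 31.6384418  39.59056178] [0.23613555 0.23639497 0.23797857 0.23904552] 10.738897100905449
0.6466 0.1189 [ 0.         10.30277149 31.87539818 39.92705562] [0.23542302 0.23499145 0.23530108 0.23598042] 9.782407031807292
0.6428 0.1149 [ 0.         10.41730959 32.08785772 40.12422084] [0.23240318 0.23285124 0.23518537 0.23663778] 10.91346167809365
0.6428 0.1189 [ 0.         10.46618419 32.33824066 40.47851548] [0.23167917 0.23142623 0.23247572 0.23354109] 9.942079799056202
```

Emit:
{"api": "play_rows", "payload": {"moves": [{"claw":0,"linear":[0,3,-2.3],"turn":[0,0,0]},{"claw":0,"linear":[0,6,-4.6],"turn":[0,0,0]},{"claw":0,"linear":[0,9,-6.8],"turn":[0,0,0]},{"claw":0,"linear":[0,12,-9],"turn":[0,0,0]},{"claw":0,"linear":[0,15,-11],"turn":[0,0,0]},{"claw":0,"linear":[0,17.8,-12.8],"turn":[0,0,0]},{"claw":0,"linear":[0,17.8,-12.8],"turn":[0,0,0]},{"claw":0,"linear":[0,17.8,-12.8],"turn":[0,0,0]}]}}

```text
time_s: 15.78
ee_pos: [0.5117, -0.215, 0.3129]
eef_rot: [3.134, 0.004, 1.618]
force: [-6.0, -1.4, 4.7]
grip_width: 0.0111
```

```bash
python3 -c "
from h import *
im=vision.camera('side');cv2.imwrite('pics/s12raw.png',im);cv2.imwrite('pics/t12raw.png',vision.camera('top'))
o=get_obs();p=o['ee_pos'];print(o['time_s'],p,o['force'],o['grip_width'],o['joint_vel'].round(3))
for cx,cz,a0 in((.6466,.1149,10.74),(.6476,.1192,9.66),(.6466,.1189,9.78),(.6428,.1149,10.91)):
  print(np.degrees(np.arctan2(p[2]-cz,cx-p[0]))-a0)
"
python3 ov.py pics/s12raw.png pics/ov2.png 45 220 70 340 175 6
```

```text
15.875 [ 0.5116462  -0.21492913  0.31279782] [-5.73138479 -0.91110006  5.86115909] 0.011172351428818016 [ 0.     0.     0.    -0.001 -0.001  0.   ]
44.96848486412477
45.26160397304096
45.3819004836569
45.55617257911018
```

View pics/ov2.png

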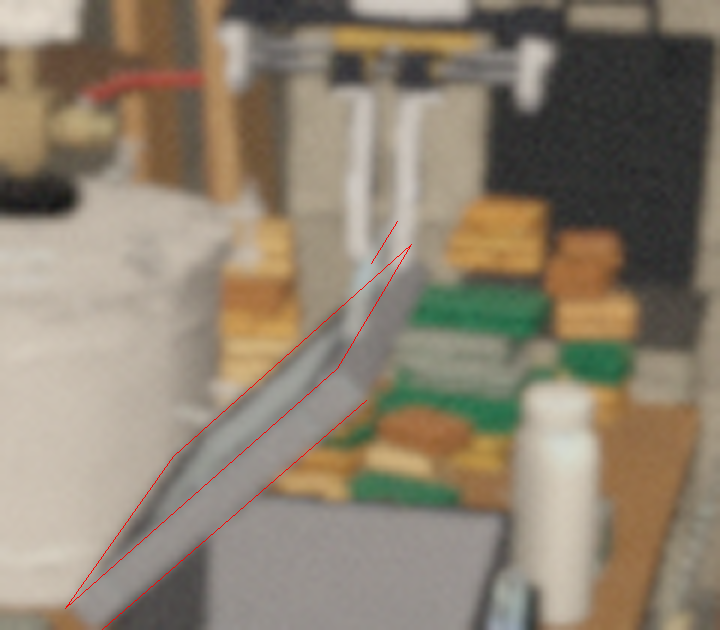

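View pics/t12raw.png

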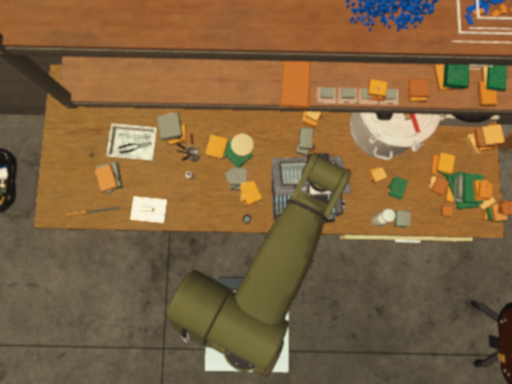

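The lid is at about 45° by both the arm's position and the overlay. The arm is still, the grip is firm, and the tub, cover and other items look undisturbed in the top view (tub at 148,209; loupe at 247,218).

```bash
python3 -c "
from station import hand_in
print(hand_in())"
```

```text
the job is handed in; nothing more can be done
None
```

The cover is seated on the tub and released, and the lid was at about 45° with the bar handle still gripped when I handed in, about 16 s in.

- **Cover:** I lowered it until contact at the expected seated height, about 6 N, then let go. The side picture fits a level flange at about 63 mm to within half a pixel. The tub is where it was, to within the camera accuracy of a few millimetres.
- **Lid:** The arm's position puts the lid at 45.0–45.6°, and the 45° overlay matches the side picture to about 1 pixel (roughly 1°). The bar is held with 30 N of grip; the arm was still, with about 8 N on the wrist.
- **Other items:** The last top picture shows the bottles and the loupe in place.

**Disagreements in the checks:**
- **Tub and cover position:** The two cameras differed by about 4 mm in y. I centred the cover using its position relative to the tub in each picture.
- **Bar position:** The bar was about 3.5 mm further back than the pictures suggested, which briefly put 23 N on the wrist as the fingers closed. I relieved it before lifting.
- **Lid swing radius:** A free circle fit to the lift gave a radius of 249 mm instead of 236 mm. I went with the given dimensions; that fit would put the lid about 2° lower.

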